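# Trigger check on two cocoa-butter spray guns

### The arm

A 6-joint arm with a two-finger parallel gripper is mounted at the origin on a cart in front of the work surface, level with it; the furniture and walls round the work are solid. World frame = base frame: x ahead of the robot, y to its left, z up, the work surface at z = 0. Lengths are in m, angles in degrees, forces in N, time in s.
With the tool pointing down it reaches from about 0.25 to 0.725 m from the base axis. Payload 9.7 kg.
Tool frame: the origin (TCP) lies midway between the tips of the shut fingers; the grasp point (between the pads) lies 19 mm behind it (bot.hold_point_z is the distance from the TCP to the grasp point, in m); z points along the fingers, y is the line along which they close (so a half turn about z gives the same grasp; the last joint's range is limited). The gripper opens to 85 mm and grips with 20 to 120 N. Pads are 22 mm wide; open, the fingers measure 114 mm over their backs; the gripper's body (76 mm by 85 mm) begins 54 mm behind the grasp point. The pads swing forward as they close: fully open they stand 13 mm farther back than shut.
Start: joints at [67.151, 4.979, 10.078, 95.1, 0, 90], TCP at [0.214, 0.507, 0.201] pointing down, gripper open.
Joint ranges: [-179.16, 179.16], [-48.56, 103.87], [-65.8, 70.77], [-126.05, 130.52], [-82.76, 87.17], [-180, 180]. Speed limits (degrees/s): [127.2, 127.2, 147.25, 180, 180, 180].

### API

Orientations are given as [roll, pitch, yaw] about the fixed x, y, z axes, in that order (R = Rz(yaw) Ry(pitch) Rx(roll)).
In Python, from workcell import bot gives the robot as it stands.
- The arm moves only by the tool play_rows, never from a script. Its argument "steps" is a list that holds one entry, the list of rows, each a list of 4 numbers: the shift along the tool's x, y, z in m, then the turn about the tool's z in rad. In form: [[[tx, ty, tz, yaw], ...]]. A call has exactly 5 rows; each row shifts and turns the commanded pose from where the row before left it, along the tool's axes as they then stand; what a row does not reach is not made up. A row lasts 1/12 s, in which the tool goes at most 41.7 mm and 7.16 degrees, less where a joint would pass 70% of its speed; a pose out of reach is approached as far as the arm can. A call is refused whole if a number of a shift passes 0.0417 or a number of a turn 0.125, either way. A call with a gripper value outside its range is refused whole. "gripper" is the finger opening in m, from 0 to 0.0854, set as the call begins (left out, the last holds). The fingers move at their own pace and stop on an object; "squeeze" is the grip in N (left out, the last holds). Time passes only in rows, so rows that do not move let the fingers close, or fill a call up. It gives the time, the measured TCP pose, the force, the opening and the grip force at its end, in the units of the state.
- bot.get_obs(): the state, without advancing time (a new reading comes with each control period).
- bot.camera(name): name is "side" or "top" or "wrist"; returns a dict with "img" (384x512x3 uint8, blue, green, red), "vfov" (degrees; the focal length in pixels is half the picture's height over the tangent of half this angle, whatever the lens; pixels are square), "cx", "cy" (the principal point, pixels), "xyz" and "attitude" of the camera in the world. Camera axes: x right, y down, z forward; pixel columns grow to the right and rows downward; lengths in m; the calibration is good to about 2 mm. The wrist camera is an equidistant fisheye: a pixel r from the principal point sees the ray r / f radians off the axis. A picture is of the moment at which its call begins. There is no depth.
- bot.job_done(): hands the job in; it is judged then, once.
The state is a dict: "time": time; "q": joint angles; "qd": joint speeds; "joint_efforts": joint torques, N m; "ee_pos": TCP position; "tcp_rot": TCP orientation; "wrist_force": force on the tool from outside, world axes, zero at the start; "torque": the same for the moment, N m; "opening": finger opening in m; "grasp_force": force on a finger pad.
Only numpy, scipy, OpenCV 4.12 (cv2) and the standard library are available. Lean on these libraries where they do the work, as an engineer would, in place of code of your own. Each camera call takes 0.05 s, during which the arm holds its last target. There are 200 camera calls.

### The job

Two cocoa-butter spray guns lie in their cradles; one gun's trigger closes right on to its handle, the other's stops short of it. Check them: with the backs of the fingers press each trigger firmly in until it stops, the left gun's first, then the right gun's, without forcing it, gripping a handle or shifting a gun. Finish while still firmly holding in the trigger that stops short of its handle, so that the gap can be gauged, with the other trigger let back out and everything else left alone.

Things in the scene. Friction and masses are not known exactly. Their poses are not given: they have to be found in the camera images.
- cradle_1: grey bench cradle screwed to the table, a plate 170 x 180 mm and 8 mm thick with black saddle, rubber pads and two rubber posts (36 mm tall) behind the gun's handle. Origin on the table under the gun's body; the plate reaches from x -135 to +35 mm and y -85 to +95 mm of this frame; x points from the handle's end to the body, y the way the nozzle points, z up
- gun_1: loose aluminium spray gun (about 0.7 kg) lying on its side in its cradle, its top 49 mm above the table, about 185 mm from air inlet to cup port and 160 mm from knobs to brass air cap. Origin at the middle of the underside of its body, 18 mm above the table; x points from the handle to the cup port, y the way the nozzle points, z up. The gun's mid plane is 12 mm above this origin (30 mm above the table). The two guns look the same
- gun_1_handle: the gun's aluminium handle with small dark ribs (the bar), 114 mm long, 26 mm deep, 24 mm thick, rigid with the gun. Origin at its root; it runs from there toward the gun's -x, raked 0.21 rad toward -y. Not to be gripped or pushed
- gun_1_blade: finger part of the steel trigger: a blade 85 mm long, 18 mm high (21 to 39 mm over the table), 5 mm thick. Origin mid-blade, mid-thickness, 73 mm from the hinge; x points to the hinge, y out of its front face (away from the handle). Flat from x -12 to +12 mm; the free end, 30 mm toward -x, flares forward 9 mm. In front of the blade lies bare cradle plate for 55 mm
- gun_1_trigger (a joint): trigger angle, rad: 0 is free (out), grows as it is pressed toward the handle; vertical hinge at (4, 20) mm of the gun frame. A spring returns it: 1.5 N at mid-blade at first, 2.5 to 3.5 N just before the stop; a steady push of 10 to 20 N holds it firmly on its stop. One trigger meets its stop at about 0.36, 15 to 20 mm short of the handle, the other closes on the handle at about 0.585; which is which is not told
- cradle_2: grey bench cradle screwed to the table, a plate 170 x 180 mm and 8 mm thick with black saddle, rubber pads and two rubber posts (36 mm tall) behind the gun's handle. Origin on the table under the gun's body; the plate reaches from x -135 to +35 mm and y -85 to +95 mm of this frame; x points from the handle's end to the body, y the way the nozzle points, z up
- gun_2: loose aluminium spray gun (about 0.7 kg) lying on its side in its cradle, its top 49 mm above the table, about 185 mm from air inlet to cup port and 160 mm from knobs to brass air cap. Origin at the middle of the underside of its body, 18 mm above the table; x points from the handle to the cup port, y the way the nozzle points, z up. The gun's mid plane is 12 mm above this origin (30 mm above the table). The two guns look the same
- gun_2_handle: the gun's aluminium handle with small dark ribs (the bar), 114 mm long, 26 mm deep, 24 mm thick, rigid with the gun. Origin at its root; it runs from there toward the gun's -x, raked 0.21 rad toward -y. Not to be gripped or pushed
- gun_2_blade: finger part of the steel trigger: a blade 85 mm long, 18 mm high (21 to 39 mm over the table), 5 mm thick. Origin mid-blade, mid-thickness, 73 mm from the hinge; x points to the hinge, y out of its front face (away from the handle). Flat from x -12 to +12 mm; the free end, 30 mm toward -x, flares forward 9 mm. In front of the blade lies bare cradle plate for 55 mm
- gun_2_trigger (a joint): trigger angle, rad: 0 is free (out), grows as it is pressed toward the handle; vertical hinge at (4, 20) mm of the gun frame. A spring returns it: 1.5 N at mid-blade at first, 2.5 to 3.5 N just before the stop; a steady push of 10 to 20 N holds it firmly on its stop. One trigger meets its stop at about 0.36, 15 to 20 mm short of the handle, the other closes on the handle at about 0.585; which is which is not told
- scrap_bowl: small white bowl with chocolate bits, 117 x 117 x 45 mm; loose, to be left alone; origin at the centre of its underside
- cleaning_brush: turquoise brush with a bow handle, 30 x 85 x 55 mm; loose, to be left alone; origin at the centre of its underside
- thermometer: red folding probe thermometer, 132 x 47 x 17 mm; loose, to be left alone; origin at the centre of its underside
- nozzle_tall: grey metal piping nozzle (cone), 30 x 30 x 40 mm; loose, to be left alone; origin at the centre of its underside
- nozzle_small: grey metal piping nozzle (cone), 27 x 27 x 36 mm; loose, to be left alone; origin at the centre of its underside
- ring_cutter: light metal ring cutter, 67 x 67 x 28 mm; loose, to be left alone; origin at the centre of its underside

How it is judged (in metres and radians):
On the way, in this order (a step that is already met when the one before it is completed fails the run):
1. the left gun's trigger is pressed in by the fingers as far as it goes (((y of gun_2 in the frame of cradle_1 below 0 m and (value of joint gun_1_trigger above 0.335 rad and contact force between the fingers and gun_1_blade above 5 N)) or (y of gun_1 in the frame of cradle_2 below 0 m and (value of joint gun_2_trigger above 0.335 rad and contact force between the fingers and gun_2_blade above 5 N)))), for 0.2 s.
2. the right gun's trigger is pressed in by the fingers as far as it goes (((y of gun_2 in the frame of cradle_1 below 0 m and (value of joint gun_2_trigger above 0.335 rad and contact force between the fingers and gun_2_blade above 5 N)) or (y of gun_1 in the frame of cradle_2 below 0 m and (value of joint gun_1_trigger above 0.335 rad and contact force between the fingers and gun_1_blade above 5 N)))), for 0.2 s.
At the end, for the whole second after the job is handed in: The trigger that stops short of its handle is held in firmly against its stop by the fingers (0.335 to 0.42 rad, pushed with over 5 N, more than the spring alone gives), the other trigger is out (under 0.04 rad), and both guns lie in their cradles within 12 mm of where they were ((((value of joint gun_1_trigger above 0.335 rad and contact force between the fingers and gun_1_blade above 5 N) and value of joint gun_1_trigger below 0.42 rad and value of joint gun_2_trigger below 0.04 rad) or ((value of joint gun_2_trigger above 0.335 rad and contact force between the fingers and gun_2_blade above 5 N) and value of joint gun_2_trigger below 0.42 rad and value of joint gun_1_trigger below 0.04 rad)) and distance of each of gun_1, gun_2 from where it was at the start of the episode below 0.012 m); the arm keeps its last pose, push and grip.
It fails at once if a gun is lifted, tipped or shoved about in its cradle (more than 12 mm) (distance of any of gun_1, gun_2 from where it was at the start of the episode above 0.012 m or angle between any of gun_1, gun_2's own z axis and vertical above 0.25 rad).
It fails at once if a handle is gripped or pushed (more than 6 N) (contact force between the fingers and gun_1_handle above 6 N or contact force between the fingers and gun_2_handle above 6 N).
It fails at once if a trigger is forced (more than 60 N) (contact force between the fingers and gun_1_blade above 60 N or contact force between the fingers and gun_2_blade above 60 N).
It fails at once if one of the other things on the table is displaced by more than 25 mm (distance of any of scrap_bowl, cleaning_brush, thermometer, nozzle_tall, nozzle_small, ring_cutter from where it was at the start of the episode above 0.025 m).
It also fails if it takes over 61 s, if anything falls off the work surface, if the arm or the gripper's body presses on something with over 40 N, if the wrist force passes 120 N, or if a joint passes its speed limit or range.

## Working session

There is one attempt and no reset: what is moved stays moved. The work goes in short steps, Python scripts to look and compute and a tool call to move; the robot and the scene stay as the last step left them, time stands still between calls to the robot, and variables do not carry over. Pictures are saved under pics/ and viewed, at most 10 in all, crops included, and the job is handed in when it is done.

Besides the shell and the picture viewer there is one more tool, called as a command line: name --argument value ..., lists and objects as JSON in quotes. play_rows: Moves the arm, as the interface text tells. Its arguments: {"type":"object","properties":{"steps":{"type":"array","items":{"type":"array","items":{"type":"array","items":{"type":"number"}}}},"gripper":{"type":"number"},"squeeze":{"type":"number"}},"required":["steps"]}

```bash
mkdir -p pics; cat > h.py <<'E'
import numpy as np, cv2
from workcell import bot
from scipy.spatial.transform import Rotation as R
def ray(c,u,v,fish=False):
    f=c["img"].shape[0]/2/np.tan(np.radians(c["vfov"])/2)
    x,y=(u-c["cx"])/f,(v-c["cy"])/f
    if fish:
        r=np.hypot(x,y); d=np.array([x/r*np.sin(r),y/r*np.sin(r),np.cos(r)]) if r>0 else np.array([0,0,1.])
    else: d=np.array([x,y,1.])
    A=np.array(c["attitude"]); M=A if A.shape==(3,3) else R.from_euler("xyz",A,degrees=True).as_matrix()
    return np.array(c["xyz"]),M@d
def onz(c,u,v,z,fish=False):
    o,d=ray(c,u,v,fish); return o+d*(z-o[2])/d[2]
E
python3 - <<'E'
from h import *
for n in ["top","side","wrist"]:
    c=bot.camera(n); cv2.imwrite(f"pics/{n}0.png",c["img"]); print(n,c["vfov"],c["cx"],c["cy"],c["xyz"],c["attitude"])
print(bot.get_obs())
E
```

```text
top 42.1568210684403 255.07607611304724 191.59751434826643 [0.35316493 0.28892976 1.43500495] [-174.6342177    -1.19277301  -89.59923943]
side 56.926485932144104 258.2900483747768 193.22903069545478 [ 0.40350581 -0.45948307  0.43997435] [-116.11400848    0.56710863   -4.48269881]
wrist 65.70646984690485 254.58968258893833 193.60796626798688 [0.14898626 0.5342674  0.37424096] [1.64114320e+02 7.85798141e-02 6.71129627e+01]
{'time': 0.15, 'q': array([ 6.71518559e+01,  5.00579591e+00,  1.00455241e+01,  9.51004907e+01,
       -4.17000239e-04,  8.99982094e+01]), 'qd': array([ 0.13547453, -0.06981782,  0.24248785, -0.01922322, -0.00446494,
        0.03469044]), 'joint_efforts': array([ 1.37747771e-03, -5.20762396e+01,  4.65044832e+01,  1.39524165e-02,
        9.14629959e-05,  1.87653592e-05]), 'ee_pos': array([0.2134809 , 0.50665291, 0.20033313]), 'tcp_rot': array([-1.79939237e+02,  4.15101093e-04,  1.57153647e+02]), 'wrist_force': array([ 0.01902914, -0.10842295, -0.08672554]), 'torque': array([-0.02539013, -0.00255174,  0.01455105]), 'grasp_force': 0.0, 'opening': 0.08533175290077369}
```

View pics/top0.png

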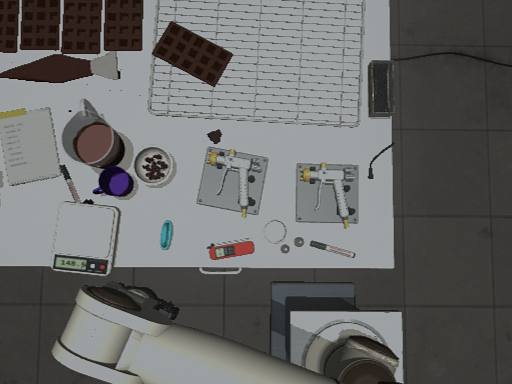

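View pics/side0.png

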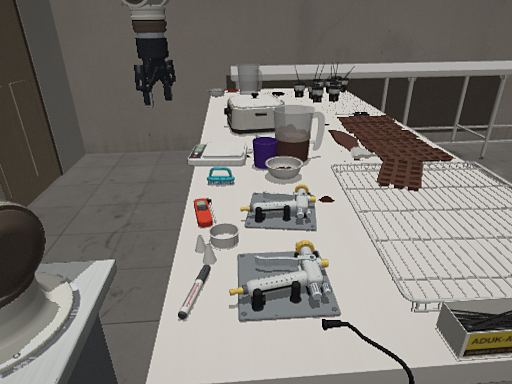

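The top view shows the left gun around (235,175) and the right gun around (328,190). In both, the body is up (+x), the nozzle points left (+y), and the trigger is left of the handle.

```bash
python3 - <<'E'
import cv2
i=cv2.imread("pics/top0.png")[140:235,190:370]
cv2.imwrite("pics/crop.png",cv2.resize(i,None,fx=4.4,fy=4.4,interpolation=cv2.INTER_CUBIC))
E
```

```text
(no output)
```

View pics/crop.png

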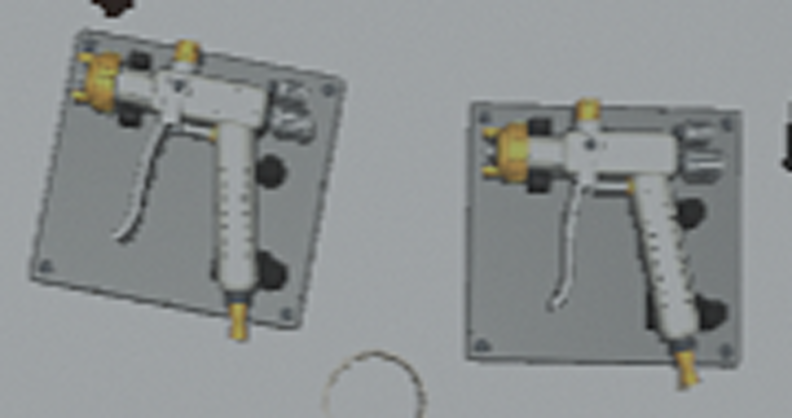

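```bash
cat > geo.py <<'E'
from h import *
c=bot.camera("top")
T=np.array([[35,95],[35,-85],[-135,-85],[-135,95]])/1e3
P={"L":[(82,30),(346,77),(300,328),(32,280)],"R":[(472,102),(742,110),(740,366),(467,360)]}
H={"L":(178,87),"R":(590,145)}
B={"L":[(163,130),(155,150),(143,195),(136,215),(122,238)],"R":[(579,190),(572,225),(567,265),(564,285),(553,305)]}
px=lambda p:(190+(p[0]+.5)/4.4-.5,140+(p[1]+.5)/4.4-.5)
for k in "LR":
    W=np.array([onz(c,*px(p),.008)[:2] for p in P[k]])
    a=T-T.mean(0);b=W-W.mean(0)
    th=np.arctan2((a[:,0]*b[:,1]-a[:,1]*b[:,0]).sum(),(a*b).sum())
    Rm=np.array([[np.cos(th),-np.sin(th)],[np.sin(th),np.cos(th)]])
    o=W.mean(0)-Rm@T.mean(0)
    print(k,"th",np.degrees(th),"o",o,"res",np.round((W-o-(T@Rm.T))*1e3,1).tolist())
    print(" hinge in cradle",np.round(Rm.T@(onz(c,*px(H[k]),.045)[:2]-o)*1e3,1))
    for p in B[k]:
        w=onz(c,*px(p),.039)[:2]; print(" blade",np.round(w,4),np.round(Rm.T@(w-o)*1e3,1))
E
python3 geo.py
```

```text
L th -9.880530728926672 o [0.56858833 0.31098686] res [[-1.7, -1.8], [-0.3, 1.4], [1.5, 1.5], [0.5, -1.1]]
 hinge in cradle [ 2.2 21.7]
 blade [0.5474 0.3415] [-26.1  26.4]
 blade [0.5345 0.3465] [-39.7  29.1]
 blade [0.5054 0.3538] [-69.6  31.3]
 blade [0.4925 0.3581] [-83.1  33.3]
 blade [0.4776 0.3668] [-99.2  39.4]
R th -1.058062132829762 o [0.53585747 0.04599936] res [[-0.2, -0.8], [-0.4, 0.5], [0.7, 0.8], [-0.1, -0.5]]
 hinge in cradle [ 3.4 21.7]
 blade [0.5112 0.0739] [-25.2  27.5]
 blade [0.4885 0.0785] [-47.9  31.7]
 blade [0.4628 0.0819] [-73.7  34.5]
 blade [0.4499 0.0839] [-86.6  36.3]
 blade [0.4371 0.091 ] [-99.6  43.2]
```

Both plate fits agree with the given sizes to within 2 mm, and the hinges land at about (4,20) as stated. I'll shut the fingers, line the tool up with the left blade and go above it.

play_rows --steps '[[[0, 0, 0, -0.05], [-0.02, -0.002, 0, -0.052], [-0.024, -0.002, 0, 0], [-0.024, -0.002, 0, 0], [-0.024, -0.002, 0, 0]]]' --gripper 0 --squeeze 40

```text
time: 0.62
ee_pos: [0.2995, 0.4709, 0.2008]
tcp_rot: [-180.0, -0.0, 163.0]
wrist_force: [-0.1, 0.8, -0.4]
opening: 0.0256
grasp_force: 0.0
```

play_rows --steps '[[[-0.024, -0.002, 0, 0], [-0.024, -0.002, 0, 0], [-0.024, -0.002, 0, 0], [-0.024, -0.002, 0, 0], [-0.024, -0.002, 0, 0]]]'

```text
time: 1.03
ee_pos: [0.4116, 0.426, 0.2007]
tcp_rot: [-180.0, -0.0, 163.0]
wrist_force: [-0.1, 0.6, -0.1]
opening: -0.0
grasp_force: 0.0
```

play_rows --steps '[[[-0.024, -0.002, 0, 0], [-0.024, -0.002, -0.02, 0], [-0.02, -0.002, -0.0, 0], [0, 0, 0, 0], [0, 0, 0, 0]]]'

```text
time: 1.45
ee_pos: [0.4745, 0.4006, 0.2202]
tcp_rot: [-180.0, -0.0, 162.9]
wrist_force: [-0.2, -0.2, -0.2]
opening: -0.0002
grasp_force: 0.0
```

play_rows --steps '[[[-0.015, -0.002, 0.025, 0], [-0.015, -0.002, 0.025, 0], [-0.0146, -0.002, 0.025, 0], [0, 0, 0.02, 0], [0, 0, 0.015, 0]]]'

```text
time: 1.87
ee_pos: [0.5135, 0.3819, 0.1079]
tcp_rot: [-179.9, -0.1, 163.0]
wrist_force: [-0.8, 0.4, -0.4]
opening: -0.0001
grasp_force: 0.0
```

```bash
python3 - <<'E'
from h import *
c=bot.camera("wrist"); cv2.imwrite("pics/w1.png",c["img"]); print(c["xyz"],c["attitude"],bot.get_obs()["ee_pos"])
c=bot.camera("side"); cv2.imwrite("pics/s1.png",c["img"])
E
```

```text
[0.44696723 0.40296662 0.2820635 ] [1.64233043e+02 1.49649879e-01 7.29582674e+01] [0.51250739 0.38149    0.10535123]
```

View pics/w1.png

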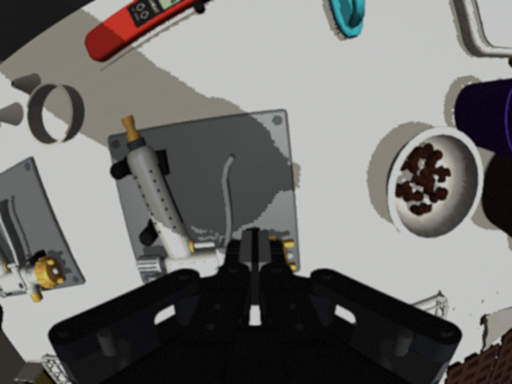

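Wrist view: the left blade runs from its flared tip at (231,158) to about (228,235), and the shut fingertips sit around (255,232), to its right (the front side).

```bash
python3 - <<'E'
from h import *
c=bot.camera("wrist"); p=bot.get_obs()["ee_pos"]; print(p)
for q in [(231,158),(225,170),(224,185),(226,205),(228,225),(228,238)]: print(q,np.round(onz(c,*q,.039,True),4))
E
```

```text
[0.5131873  0.38224912 0.10970163]
(231, 158) [0.4763 0.3723 0.039 ]
(225, 170) [0.4844 0.3644 0.039 ]
(224, 185) [0.4964 0.3595 0.039 ]
(226, 205) [0.5137 0.3555 0.039 ]
(228, 225) [0.5318 0.3513 0.039 ]
(228, 238) [0.5437 0.3472 0.039 ]
```

play_rows --steps '[[[0, 0, 0.025, 0], [0, 0, 0.025, 0], [0, 0, 0.025, 0], [0, 0, 0.018, 0], [0, 0, 0, 0]]]'

```text
time: 2.43
ee_pos: [0.5129, 0.3818, 0.0152]
tcp_rot: [-179.8, -0.1, 163.0]
wrist_force: [-0.8, 0.8, -0.4]
opening: 0.0001
grasp_force: 0.0
```

play_rows --steps '[[[0, -0.002, 0, 0], [0, -0.002, 0, 0], [0, -0.002, 0, 0], [0, -0.001, 0, 0], [0, 0, 0, 0]]]'

```text
time: 2.85
ee_pos: [0.5132, 0.3757, 0.0192]
tcp_rot: [179.9, 0.1, 163.0]
wrist_force: [-0.3, 0.2, 0.2]
opening: -0.0
grasp_force: 0.0
```

play_rows --steps '[[[0, -0.001, 0, 0], [0, -0.001, 0, 0], [0, -0.001, 0, 0], [0, 0, 0, 0], [0, 0, 0, 0]]]'

```text
time: 3.27
ee_pos: [0.5118, 0.3726, 0.0179]
tcp_rot: [-180.0, -0.0, 163.0]
wrist_force: [-0.4, 0.1, -0.6]
opening: -0.0003
grasp_force: 0.0
```

play_rows --steps '[[[0.0005, -0.0022, 0, -0.03], [0.0005, -0.0022, 0, -0.03], [0.0005, -0.0022, 0, -0.03], [0.0005, -0.0022, 0, -0.03], [0, 0, 0, 0]]]'

```text
time: 3.68
ee_pos: [0.5076, 0.3644, 0.0178]
tcp_rot: [-180.0, -0.0, 169.9]
wrist_force: [0.9, 0.0, 0.2]
opening: 0.0001
grasp_force: 0.0
```

play_rows --steps '[[[0.0005, -0.0022, 0, -0.03], [0.0005, -0.0022, 0, -0.03], [0.0005, -0.0022, 0, -0.03], [0, 0, 0, 0], [0, 0, 0, 0]]]'

```text
time: 4.1
ee_pos: [0.5053, 0.3585, 0.0179]
tcp_rot: [180.0, -0.0, 174.9]
wrist_force: [0.3, -1.0, 0.0]
opening: 0.0
grasp_force: 0.0
```

play_rows --steps '[[[0.0005, -0.0022, 0, -0.03], [0.0005, -0.0022, 0, -0.03], [0, 0, 0, 0], [0, 0, 0, 0], [0, 0, 0, 0]]]'

```text
time: 4.52
ee_pos: [0.504, 0.3542, 0.0179]
tcp_rot: [180.0, 0.0, 178.4]
wrist_force: [-0.6, 0.2, -0.3]
opening: -0.0001
grasp_force: 0.0
```

```bash
python3 - <<'E'
from h import *
a=bot.camera("wrist")["img"][60:300,80:340]; b=bot.camera("side")["img"][130:250,200:340]
a=cv2.resize(a,(390,360),interpolation=cv2.INTER_CUBIC);b=cv2.resize(b,(410,360),interpolation=cv2.INTER_CUBIC)
cv2.imwrite("pics/w2.png",np.hstack([a,b]))
E
```

```text
(no output)
```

View pics/w2.png

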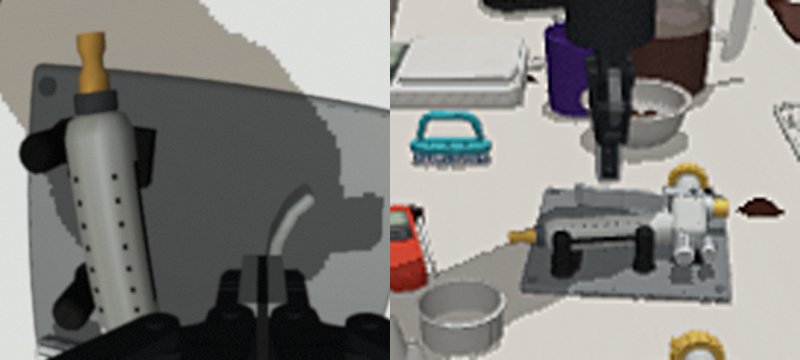

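The wrist crop shows the flared blade end coming out beside the fingertips, at crop (275,250) to (312,195). I'll work out where that is relative to the TCP.

```bash
cat >> h.py <<'E'
def proj(c,P,fish=False):
    f=c["img"].shape[0]/2/np.tan(np.radians(c["vfov"])/2)
    d=R.from_euler("xyz",c["attitude"],degrees=True).as_matrix().T@(np.array(P)-c["xyz"])
    if fish:
        s=np.hypot(d[0],d[1]); t=np.arctan2(s,d[2]); return c["cx"]+f*t*d[0]/s,c["cy"]+f*t*d[1]/s
    return c["cx"]+f*d[0]/d[2],c["cy"]+f*d[1]/d[2]
E
python3 - <<'E'
from h import *
c=bot.camera("wrist"); p=bot.get_obs()["ee_pos"]; print(p, bot.get_obs()["wrist_force"],c["xyz"])
for q in [(263,227),(288,190),(275,205)]: print(q,np.round(onz(c,*q,.039,True),4))
print(proj(c,p,True),proj(bot.camera("side"),p))
E
```

```text
[0.5039705  0.35419384 0.01783739] [-0.34257313  0.05774944  0.39941864] [0.43400682 0.35661742 0.19185468]
(263, 227) [0.4969 0.3595 0.039 ]
(288, 190) [0.476  0.3733 0.039 ]
(275, 205) [0.4842 0.3662 0.039 ]
(np.float64(253.91172106141684), np.float64(224.89963793533275)) (np.float64(273.95438253308635), np.float64(200.2248608123364))
```

```bash
python3 - <<'E'
from h import *
c=bot.camera("side"); s0=cv2.imread("pics/s1.png")
f=lambda i:cv2.resize(i[160:235,235:330],(400,316),interpolation=cv2.INTER_CUBIC)
cv2.imwrite("pics/s2.png",np.hstack([f(s0),f(c["img"])]))
w=bot.camera("wrist")
th=np.radians(-9.88);Rm=np.array([[np.cos(th),-np.sin(th)],[np.sin(th),np.cos(th)]]);o=np.array([.5686,.3110])
for n,q,z in [("BR",(-.135,-.085),.008),("BL",(-.135,.095),.008),("post",(0,0),.0)]: 
    P=[*(o+Rm@np.array(q)),z]; print(n,np.round(P,3),np.round(proj(w,P,True)),np.round(proj(c,P)))
for P in [(.504,.354,.018),(.504,.354,.039),(.504,.357,.039),(.476,.373,.039)]: print(P,np.round(proj(c,P)))
E
```

```text
BR [0.421 0.25  0.008] [ 96. 104.] [244. 226.]
BL [0.452 0.428 0.008] [365. 140.] [252. 192.]
post [0.569 0.311 0.   ] [201. 293.] [301. 213.]
(0.504, 0.354, 0.018) [274. 200.]
(0.504, 0.354, 0.039) [274. 193.]
(0.504, 0.357, 0.039) [274. 192.]
(0.476, 0.373, 0.039) [263. 190.]
```

View pics/s2.png

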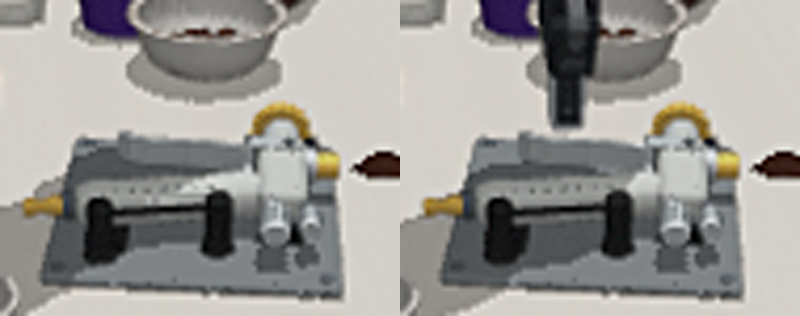

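Side view, before and after: the blade hasn't moved. The visible fingertip ends at about row 190, just above the blade top at row 193, so the real tips look higher than the reported TCP. I'll measure how much.

```bash
python3 - <<'E'
from h import *
c=bot.camera("side"); w=bot.camera("wrist"); p=bot.get_obs()["ee_pos"]
for dz in (0,.01,.02,.025,.03,.035):
    P=p+[0,0,dz]
    print(dz,"side bottom",np.round(proj(c,P-[0,.009,0]),1),"wrist nearL,nearR,far",[np.round(proj(w,P+d,True)).tolist() for d in ([-.011,-.009,0],[-.011,.009,0],[.011,0,0])])
s0=cv2.imread("pics/s1.png"); d=cv2.absdiff(s0,c["img"]).max(2)
g=d[170:205,274]; print(g.tolist()); print(c["img"][170:205,274].max(1).tolist())
i=w["img"]; print(i[205:262:3,248].max(1).tolist(), i[240,230:285:2].max(1).tolist())
E
```

```text
0 side bottom [274.4 201.8] wrist nearL,nearR,far [[239.0, 209.0], [268.0, 208.0], [254.0, 241.0]]
0.01 side bottom [274.4 198.4] wrist nearL,nearR,far [[238.0, 214.0], [269.0, 214.0], [254.0, 248.0]]
0.02 side bottom [274.4 194.9] wrist nearL,nearR,far [[237.0, 220.0], [270.0, 220.0], [254.0, 255.0]]
0.025 side bottom [274.5 193.1] wrist nearL,nearR,far [[237.0, 224.0], [270.0, 223.0], [254.0, 259.0]]
0.03 side bottom [274.5 191.3] wrist nearL,nearR,far [[236.0, 227.0], [270.0, 226.0], [254.0, 264.0]]
0.035 side bottom [274.5 189.6] wrist nearL,nearR,far [[235.0, 231.0], [271.0, 230.0], [254.0, 268.0]]
[87, 97, 91, 82, 66, 59, 65, 92, 135, 124, 120, 117, 113, 143, 198, 176, 163, 191, 199, 160, 81, 27, 7, 3, 1, 1, 2, 1, 2, 1, 1, 1, 2, 2, 1]
[27, 25, 26, 33, 46, 46, 36, 28, 21, 28, 31, 35, 29, 27, 28, 43, 54, 25, 17, 58, 133, 181, 183, 146, 113, 118, 118, 116, 109, 77, 80, 101, 148, 138, 122]
[75, 79, 78, 77, 77, 78, 77, 77, 68, 58, 59, 56, 57, 59, 57, 59, 57, 56, 56] [53, 28, 23, 25, 23, 35, 57, 56, 58, 56, 52, 20, 8, 7, 34, 56, 56, 57, 59, 51, 26, 24, 26, 27, 34, 66, 77, 76]
```

play_rows --steps '[[[-0.001, 0.0044, -0.003, 0.06], [-0.001, 0.0044, 0, 0.06], [-0.001, 0.0044, 0, 0.06], [-0.0015, 0.0066, 0, 0.09], [0, 0.011, 0, 0]]]'

```text
time: 5.33
ee_pos: [0.5142, 0.3834, 0.021]
tcp_rot: [-180.0, 0.0, 162.6]
wrist_force: [-0.3, 0.1, 0.0]
opening: -0.0001
grasp_force: 0.0
```

play_rows --steps '[[[0, 0, 0.006, 0], [0, 0, 0.006, 0], [0, 0, 0.006, 0], [0, 0, 0, 0], [0, 0, 0, 0]]]'

```text
time: 5.75
ee_pos: [0.5136, 0.3829, 0.0021]
tcp_rot: [-179.9, -0.0, 163.0]
wrist_force: [-0.5, 0.2, 0.5]
opening: -0.0
grasp_force: 0.0
```

```bash
python3 - <<'E'
from h import *
print(bot.hold_point_z, bot.get_obs()["ee_pos"], bot.get_obs()["wrist_force"])
c=bot.camera("side"); p=bot.get_obs()["ee_pos"]
for dz in (0,.015,.03): print(dz,np.round(proj(c,p+[0,-.009,dz]),1))
s0=cv2.imread("pics/s1.png"); d=cv2.absdiff(s0,c["img"]).max(2)
u=int(proj(c,p)[0])
for q in (u-2,u,u+2): print(d[175:205,q].tolist())
w=bot.camera("wrist"); cv2.imwrite("pics/w3.png",np.hstack([cv2.resize(w["img"][120:280,170:340],(425,400)),cv2.resize(c["img"][160:230,240:310],(375,400))]))
E
```

```text
0.0187 [0.51360879 0.38287994 0.00207524] [-0.5110877   0.23702657  0.53562852]
0 [276.7 201.7]
0.015 [276.8 196.7]
0.03 [276.9 191.6]
[58, 59, 86, 132, 139, 136, 131, 120, 146, 199, 198, 191, 196, 201, 174, 114, 52, 9, 4, 2, 1, 0, 1, 1, 3, 1, 3, 5, 14, 59]
[76, 54, 47, 111, 133, 113, 99, 113, 144, 189, 184, 176, 161, 187, 178, 141, 53, 12, 3, 2, 1, 3, 1, 1, 2, 1, 2, 1, 21, 62]
[88, 83, 66, 90, 132, 114, 114, 109, 121, 168, 168, 170, 168, 173, 171, 147, 54, 13, 2, 1, 3, 2, 1, 1, 2, 1, 5, 15, 50, 30]
```

View pics/w3.png

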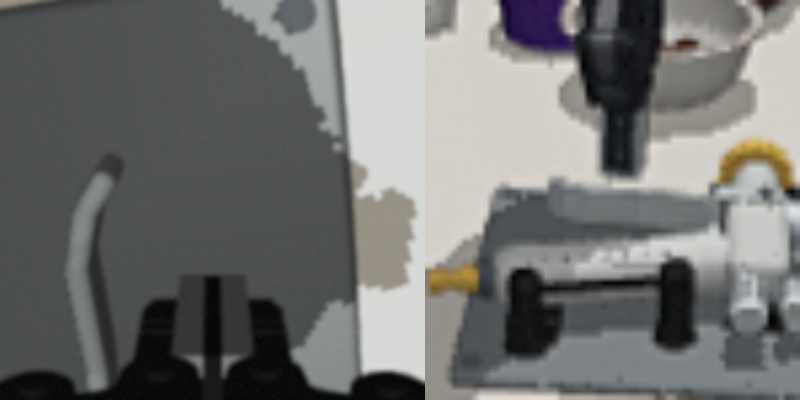

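With TCP z at 2 mm, below the plate top at 8 mm, there is no contact force. The image also puts the tips about 32 mm above the reported TCP. I'll go 18 mm lower, so the tips end up near 16 mm, watching the force.

play_rows --steps '[[[0, 0, 0.006, 0], [0, 0, 0.006, 0], [0, 0, 0.003, 0], [0, 0, 0, 0], [0, 0, 0, 0]]]'

```text
time: 6.27
ee_pos: [0.5139, 0.3834, -0.0125]
tcp_rot: [-180.0, -0.0, 163.0]
wrist_force: [0.5, 0.1, 0.5]
opening: -0.0002
grasp_force: 0.0
```

play_rows --steps '[[[0, 0, 0.003, 0], [0, 0, 0, 0], [0, -0.003, 0, 0], [0, -0.003, 0, 0], [0, 0, 0, 0]]]'

```text
time: 6.68
ee_pos: [0.5123, 0.3773, -0.0149]
tcp_rot: [-180.0, 0.0, 163.0]
wrist_force: [-0.6, -0.2, 0.3]
opening: -0.0
grasp_force: 0.0
```

play_rows --steps '[[[0, -0.0015, 0, 0], [0, -0.0015, 0, 0], [0, -0.0015, 0, 0], [0, 0, 0, 0], [0, 0, 0, 0]]]'

```text
time: 7.1
ee_pos: [0.5111, 0.3737, -0.015]
tcp_rot: [180.0, 0.0, 163.0]
wrist_force: [0.6, 0.7, -0.5]
opening: -0.0004
grasp_force: 0.8
```

play_rows --steps '[[[0, -0.0015, 0, 0], [0, -0.0015, 0, 0], [0, -0.0015, 0, 0], [0, 0, 0, 0], [0, 0, 0, 0]]]'

```text
time: 7.52
ee_pos: [0.5096, 0.3692, -0.0151]
tcp_rot: [180.0, -0.0, 163.0]
wrist_force: [-0.8, 1.4, 2.0]
opening: 0.0
grasp_force: 1.0
```

play_rows --steps '[[[0.0005, -0.0022, 0, -0.03], [0.0005, -0.0022, 0, -0.03], [0.0005, -0.0022, 0, -0.03], [0.0005, -0.0022, 0, -0.03], [0, 0, 0, 0]]]'

```text
time: 7.93
ee_pos: [0.5056, 0.3611, -0.015]
tcp_rot: [180.0, 0.0, 169.9]
wrist_force: [-0.5, 2.6, 1.3]
opening: 0.0001
grasp_force: 1.1
```

play_rows --steps '[[[0.0005, -0.0022, 0, -0.03], [0.0005, -0.0022, 0, -0.03], [0.0005, -0.0022, 0, -0.03], [0, 0, 0, 0], [0, 0, 0, 0]]]'

```text
time: 8.35
ee_pos: [0.5034, 0.3551, -0.015]
tcp_rot: [180.0, 0.0, 174.9]
wrist_force: [0.9, 4.1, 1.5]
opening: 0.0002
grasp_force: 1.2
```

play_rows --steps '[[[0.0005, -0.0022, 0, -0.03], [0, -0.0015, 0, -0.02], [0, 0, 0, 0], [0, 0, 0, 0], [0, 0, 0, 0]]]'

```text
time: 8.77
ee_pos: [0.5024, 0.3514, -0.015]
tcp_rot: [180.0, 0.0, 177.8]
wrist_force: [-1.4, 3.2, 2.4]
opening: -0.0001
grasp_force: 1.4
```

play_rows --steps '[[[0, -0.001, 0, -0.014], [0, -0.001, 0, -0.014], [0, -0.001, 0, -0.014], [0, 0, 0, 0], [0, 0, 0, 0]]]'

```text
time: 9.18
ee_pos: [0.5021, 0.3481, -0.0153]
tcp_rot: [-180.0, -0.0, -179.7]
wrist_force: [-2.9, 2.0, 1.3]
opening: -0.0001
grasp_force: 1.6
```

play_rows --steps '[[[0, -0.001, 0, -0.014], [0, -0.001, 0, -0.014], [0, 0, 0, 0], [0, 0, 0, 0], [0, 0, 0, 0]]]'

```text
time: 9.6
ee_pos: [0.5023, 0.3462, -0.0152]
tcp_rot: [-180.0, -0.0, -178.1]
wrist_force: [-2.4, 3.2, 0.7]
opening: 0.0002
grasp_force: 1.6
```

play_rows --steps '[[[0, -0.001, 0, -0.014], [0, -0.001, 0, -0.014], [0, 0, 0, 0], [0, 0, 0, 0], [0, 0, 0, 0]]]'

```text
time: 10.02
ee_pos: [0.5023, 0.3442, -0.0152]
tcp_rot: [-180.0, -0.0, -176.5]
wrist_force: [-2.7, 3.3, 0.6]
opening: -0.0001
grasp_force: 1.8
```

play_rows --steps '[[[0, -0.001, 0, -0.014], [0, -0.001, 0, -0.014], [0, 0, 0, 0], [0, 0, 0, 0], [0, 0, 0, 0]]]'

```text
time: 10.43
ee_pos: [0.5026, 0.3422, -0.0151]
tcp_rot: [-180.0, 0.0, -174.9]
wrist_force: [-3.1, 2.7, 1.0]
opening: -0.0002
grasp_force: 1.7
```

play_rows --steps '[[[0, -0.001, 0, -0.014], [0, -0.001, 0, -0.014], [0, 0, 0, 0], [0, 0, 0, 0], [0, 0, 0, 0]]]'

```text
time: 10.85
ee_pos: [0.5028, 0.3402, -0.0151]
tcp_rot: [-180.0, 0.0, -173.3]
wrist_force: [-3.5, 2.9, -0.6]
opening: -0.0001
grasp_force: 1.7
```

play_rows --steps '[[[0, -0.001, 0, -0.014], [0, -0.001, 0, -0.014], [0, 0, 0, 0], [0, 0, 0, 0], [0, 0, 0, 0]]]'

```text
time: 11.27
ee_pos: [0.5029, 0.3383, -0.0151]
tcp_rot: [-180.0, -0.0, -171.7]
wrist_force: [-3.4, 3.4, 1.6]
opening: -0.0002
grasp_force: 1.9
```

play_rows --steps '[[[0, -0.001, 0, -0.014], [0, -0.001, 0, -0.014], [0, -0.001, 0, -0.014], [0, 0, 0, 0], [0, 0, 0, 0]]]'

```text
time: 11.68
ee_pos: [0.5033, 0.3353, -0.0151]
tcp_rot: [-180.0, -0.0, -169.3]
wrist_force: [-3.3, 3.8, 1.4]
opening: 0.0001
grasp_force: 2.0
```

play_rows --steps '[[[0, -0.001, 0, -0.014], [0, -0.001, 0, -0.014], [0, 0, 0, 0], [0, 0, 0, 0], [0, 0, 0, 0]]]'

```text
time: 12.1
ee_pos: [0.5037, 0.3334, -0.0151]
tcp_rot: [180.0, -0.0, -167.7]
wrist_force: [-4.9, 2.2, 0.6]
opening: 0.0001
grasp_force: 2.1
```

play_rows --steps '[[[0, -0.001, 0, -0.014], [0, -0.001, 0, 0], [0, 0, 0, 0], [0, 0, 0, 0], [0, 0, 0, 0]]]'

```text
time: 12.52
ee_pos: [0.5041, 0.3314, -0.0151]
tcp_rot: [-180.0, -0.0, -166.9]
wrist_force: [-4.0, 3.0, 1.5]
opening: -0.0001
grasp_force: 2.2
```

play_rows --steps '[[[0, -0.001, 0, -0.014], [0, -0.001, 0, -0.014], [0, 0, 0, 0], [0, 0, 0, 0], [0, 0, 0, 0]]]'

```text
time: 12.93
ee_pos: [0.5041, 0.3303, -0.0151]
tcp_rot: [179.9, -0.0, -165.2]
wrist_force: [-6.4, 6.7, 1.3]
opening: 0.0002
grasp_force: 4.4
```

play_rows --steps '[[[0, -0.001, 0, 0], [0, -0.0005, 0, 0], [0, 0, 0, 0], [0, 0, 0, 0], [0, 0, 0, 0]]]'

```text
time: 13.35
ee_pos: [0.5041, 0.3299, -0.015]
tcp_rot: [179.8, -0.0, -165.2]
wrist_force: [-8.9, 11.7, -0.6]
opening: -0.0001
grasp_force: 7.1
```

```bash
python3 - <<'E'
from h import *
w=bot.camera("wrist"); c=bot.camera("side"); cv2.imwrite("pics/w4.png",np.hstack([cv2.resize(w["img"][100:270,110:300],(447,400),interpolation=cv2.INTER_CUBIC),cv2.resize(c["img"][170:230,240:310],(350,300))if 0 else cv2.resize(c["img"][160:240,240:310],(350,400),interpolation=cv2.INTER_CUBIC)]))
E
```

```text
(no output)
```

View pics/w4.png

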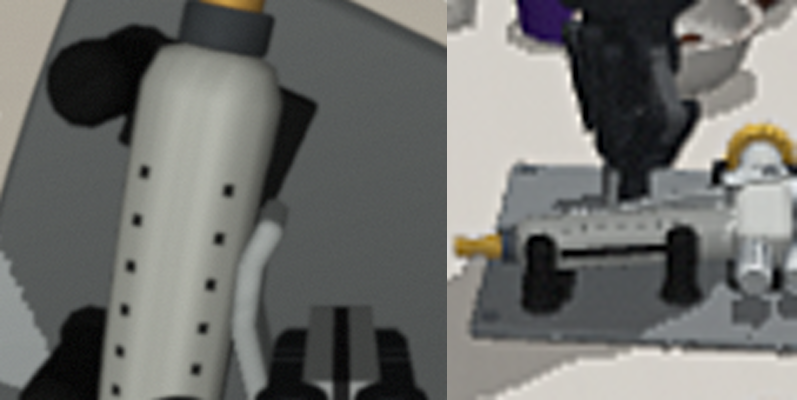

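The left blade lies closed on the handle, with crop contact around (265,215), and the force has reached about 14 N. So the left gun is the one that closes. I'll hold briefly, then back out along the arc and lift.

play_rows --steps '[[[0, -0.0005, 0, 0], [0, 0, 0, 0], [0, 0, 0, 0], [0, 0, 0, 0], [0, 0, 0, 0]]]'

```text
time: 13.87
ee_pos: [0.5042, 0.3298, -0.015]
tcp_rot: [179.8, -0.0, -165.1]
wrist_force: [-9.0, 13.8, -0.1]
opening: -0.0001
grasp_force: 8.0
```

play_rows --steps '[[[0, 0.004, 0, 0.03], [-0.001, 0.0044, 0, 0.06], [-0.001, 0.0044, 0, 0.06], [-0.001, 0.0044, 0, 0.06], [-0.001, 0.0044, 0, 0.06]]]'

```text
time: 14.28
ee_pos: [0.5065, 0.3496, -0.015]
tcp_rot: [-180.0, 0.1, 179.1]
wrist_force: [1.6, 2.1, -1.0]
opening: 0.0001
grasp_force: 1.1
```

play_rows --steps '[[[-0.001, 0.0044, 0, 0.06], [-0.001, 0.0044, 0, 0.06], [-0.001, 0.0044, 0, 0.06], [-0.001, 0.0044, 0, 0.06], [0, 0.008, 0, 0.04]]]'

```text
time: 14.7
ee_pos: [0.5146, 0.3738, -0.0149]
tcp_rot: [-180.0, 0.1, 163.0]
wrist_force: [0.3, 0.3, 1.2]
opening: 0.0001
grasp_force: 0.0
```

play_rows --steps '[[[0, 0.008, 0, 0], [0, 0.004, 0, 0], [0, 0, -0.03, 0], [0, 0, -0.04, 0], [0, 0, -0.04, 0]]]'

```text
time: 15.12
ee_pos: [0.5165, 0.385, 0.095]
tcp_rot: [-179.9, -0.1, 163.3]
wrist_force: [0.3, 0.6, 0.4]
opening: -0.0002
grasp_force: 0.0
```

play_rows --steps '[[[0, 0, -0.01, -0.074], [0, 0, 0, -0.074], [0.001, -0.0275, 0, 0], [0.001, -0.0275, 0, 0], [0.001, -0.0275, 0, 0]]]'

```text
time: 15.53
ee_pos: [0.502, 0.3035, 0.1046]
tcp_rot: [-180.0, 0.0, 171.8]
wrist_force: [-0.3, -0.5, -0.1]
opening: 0.0002
grasp_force: 0.0
```

play_rows --steps '[[[0.001, -0.0275, 0, 0], [0.001, -0.0275, 0, 0], [0.001, -0.0275, 0, 0], [0.0005, -0.0275, 0, 0], [0, -0.0275, 0, 0]]]'

```text
time: 15.95
ee_pos: [0.4786, 0.1675, 0.105]
tcp_rot: [-180.0, 0.0, 171.8]
wrist_force: [0.3, -0.3, 0.1]
opening: -0.0001
grasp_force: 0.0
```

play_rows --steps '[[[0, -0.0275, 0, 0], [0, -0.0275, 0, 0], [0, 0, 0, 0], [0, 0, 0, 0], [0, 0, 0, 0]]]'

```text
time: 16.37
ee_pos: [0.4713, 0.1145, 0.1051]
tcp_rot: [180.0, 0.0, 171.7]
wrist_force: [0.6, 0.1, 0.4]
opening: 0.0
grasp_force: 0.0
```

```bash
python3 - <<'E'
from h import *
w=bot.camera("wrist"); print(bot.get_obs()["ee_pos"],bot.get_obs()["tcp_rot"])
cv2.imwrite("pics/w5.png",cv2.resize(w["img"][100:290,150:350],(800,600)if 0 else (600,570),interpolation=cv2.INTER_CUBIC))
c=bot.camera("top"); cv2.imwrite("pics/t5.png",c["img"])
E
```

```text
[0.47122409 0.11490958 0.10497674] [1.79995566e+02 2.11339463e-02 1.71754992e+02]
```

View pics/w5.png

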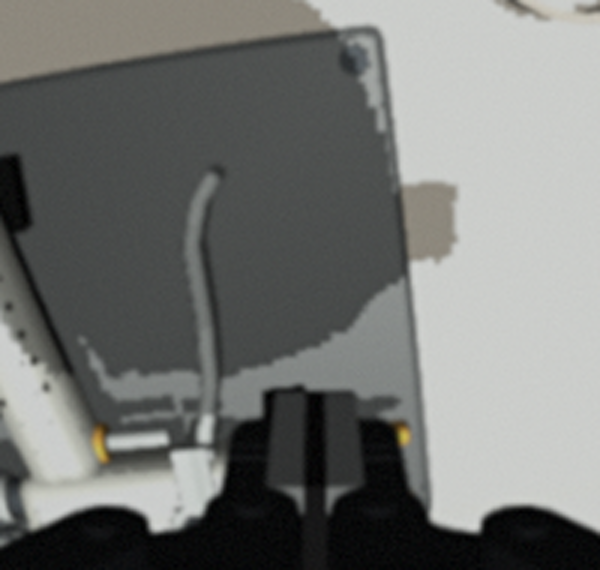

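Wrist view of the right gun: the blade runs from crop (218,172) through (193,245) and (207,330) to (207,420), and the fingertips are to its right at (315,400).

```bash
python3 - <<'E'
from h import *
c=bot.camera("wrist"); p=bot.get_obs()["ee_pos"]
th=np.radians(-1.06);Rm=np.array([[np.cos(th),-np.sin(th)],[np.sin(th),np.cos(th)]]);o=np.array([.5359,.0460])
for q in [(218,172),(193,245),(207,330),(210,400)]:
    P=onz(c,150+q[0]/3,100+q[1]/3,.039,True); print(np.round(P,4),np.round(Rm.T@(P[:2]-o)*1e3,1))
E
```

```text
[0.4351 0.0943 0.039 ] [-101.7   46.4]
[0.4543 0.0839 0.039 ] [-82.3  36.4]
[0.4794 0.0834 0.039 ] [-57.1  36.3]
[0.501  0.0803 0.039 ] [-35.5  33.6]
```

play_rows --steps '[[[0, 0, 0.03, 0], [0, 0, 0.03, 0], [0, 0, 0.03, 0], [0, 0, 0.02, 0], [0, 0, 0.01, 0]]]'

```text
time: 16.93
ee_pos: [0.4692, 0.1148, -0.0182]
tcp_rot: [-179.9, -0.2, 171.8]
wrist_force: [-0.1, -0.3, -0.4]
opening: 0.0002
grasp_force: 0.0
```

play_rows --steps '[[[0, -0.003, 0, 0], [0, -0.003, 0, 0], [0, -0.003, 0, 0], [0, -0.002, 0, 0], [0, 0, 0, 0]]]'

```text
time: 17.35
ee_pos: [0.4702, 0.1034, -0.0138]
tcp_rot: [180.0, 0.1, 171.7]
wrist_force: [0.2, -0.0, 0.7]
opening: 0.0001
grasp_force: 0.0
```

play_rows --steps '[[[0, -0.0015, 0, 0], [0, -0.0015, 0, 0], [0, -0.0015, 0, 0], [0, 0, 0, 0], [0, 0, 0, 0]]]'

```text
time: 17.77
ee_pos: [0.4687, 0.0991, -0.0151]
tcp_rot: [180.0, -0.0, 171.7]
wrist_force: [-0.4, -0.3, 0.5]
opening: 0.0001
grasp_force: 0.0
```

play_rows --steps '[[[0.0005, -0.0022, 0, -0.03], [0.0005, -0.0022, 0, -0.03], [0.0005, -0.0022, 0, -0.03], [0.0005, -0.0022, 0, -0.03], [0, 0, 0, 0]]]'

```text
time: 18.18
ee_pos: [0.4657, 0.0907, -0.0151]
tcp_rot: [180.0, -0.0, 178.7]
wrist_force: [-1.3, 1.6, 0.9]
opening: -0.0
grasp_force: 1.0
```

play_rows --steps '[[[0.0005, -0.0022, 0, -0.03], [0.0005, -0.0022, 0, -0.03], [0.0005, -0.0022, 0, -0.03], [0, 0, 0, 0], [0, 0, 0, 0]]]'

```text
time: 18.6
ee_pos: [0.4642, 0.0842, -0.0152]
tcp_rot: [180.0, -0.0, -176.4]
wrist_force: [-1.0, 2.9, 0.7]
opening: -0.0001
grasp_force: 1.2
```

play_rows --steps '[[[0.0003, -0.0015, 0, -0.02], [0.0003, -0.0015, 0, -0.02], [0.0003, -0.0015, 0, -0.02], [0, 0, 0, 0], [0, 0, 0, 0]]]'

```text
time: 19.02
ee_pos: [0.4638, 0.0793, -0.0152]
tcp_rot: [-180.0, -0.0, -172.8]
wrist_force: [-2.1, 2.3, -0.1]
opening: -0.0004
grasp_force: 1.4
```

play_rows --steps '[[[0.0002, -0.001, 0, -0.014], [0.0002, -0.001, 0, -0.014], [0.0, -0.001, 0, -0.014], [0, 0, 0, 0], [0, 0, 0, 0]]]'

```text
time: 19.43
ee_pos: [0.4638, 0.0763, -0.0152]
tcp_rot: [-180.0, -0.0, -170.4]
wrist_force: [-3.3, 3.8, 1.3]
opening: 0.0003
grasp_force: 1.5
```

play_rows --steps '[[[0.0002, -0.001, 0, -0.014], [0.0002, -0.001, 0, -0.014], [0, 0, 0, 0], [0, 0, 0, 0], [0, 0, 0, 0]]]'

```text
time: 19.85
ee_pos: [0.4638, 0.0743, -0.0151]
tcp_rot: [-180.0, -0.0, -168.8]
wrist_force: [-2.7, 2.3, -0.1]
opening: -0.0003
grasp_force: 1.5
```

play_rows --steps '[[[0, -0.001, 0, -0.01], [0, -0.0005, 0, 0], [0, 0, 0, 0], [0, 0, 0, 0], [0, 0, 0, 0]]]'

```text
time: 20.27
ee_pos: [0.4642, 0.0729, -0.0151]
tcp_rot: [-180.0, 0.0, -168.2]
wrist_force: [-3.9, 1.8, -0.4]
opening: -0.0001
grasp_force: 1.5
```

play_rows --steps '[[[0, -0.001, 0, 0], [0, -0.0005, 0, 0], [0, 0, 0, 0], [0, 0, 0, 0], [0, 0, 0, 0]]]'

```text
time: 20.68
ee_pos: [0.4644, 0.0714, -0.0151]
tcp_rot: [-180.0, -0.0, -168.2]
wrist_force: [-3.6, 1.4, 0.6]
opening: -0.0003
grasp_force: 1.6
```

play_rows --steps '[[[0, -0.001, 0, 0], [0, -0.0005, 0, 0], [0, 0, 0, 0], [0, 0, 0, 0], [0, 0, 0, 0]]]'

```text
time: 21.1
ee_pos: [0.4646, 0.0703, -0.0151]
tcp_rot: [180.0, -0.0, -168.2]
wrist_force: [-3.6, 4.4, -0.2]
opening: 0.0002
grasp_force: 2.8
```

play_rows --steps '[[[0, -0.001, 0, 0], [0, -0.0005, 0, 0], [0, 0, 0, 0], [0, 0, 0, 0], [0, 0, 0, 0]]]'

```text
time: 21.52
ee_pos: [0.4653, 0.0695, -0.015]
tcp_rot: [179.9, 0.1, -168.2]
wrist_force: [-2.3, 8.4, -0.2]
opening: -0.0002
grasp_force: 4.3
```

play_rows --steps '[[[0, -0.001, 0, 0], [0, -0.0005, 0, 0], [0, 0, 0, 0], [0, 0, 0, 0], [0, 0, 0, 0]]]'

```text
time: 21.93
ee_pos: [0.4654, 0.069, -0.015]
tcp_rot: [179.8, 0.1, -168.2]
wrist_force: [-3.3, 14.7, -1.2]
opening: 0.0002
grasp_force: 7.3
```

play_rows --steps '[[[0, -0.0008, 0, 0], [0, 0, 0, 0], [0, 0, 0, 0], [0, 0, 0, 0], [0, 0, 0, 0]]]'

```text
time: 22.35
ee_pos: [0.4655, 0.0688, -0.015]
tcp_rot: [179.7, 0.1, -168.1]
wrist_force: [-4.0, 18.5, -0.4]
opening: -0.0002
grasp_force: 9.0
```

play_rows --steps '[[[0, 0, 0, 0], [0, 0, 0, 0], [0, 0, 0, 0], [0, 0, 0, 0], [0, 0, 0, 0]]]'

```text
time: 22.77
ee_pos: [0.4655, 0.0688, -0.015]
tcp_rot: [179.7, 0.1, -168.1]
wrist_force: [-3.7, 17.5, 0.3]
opening: -0.0
grasp_force: 9.0
```

```bash
python3 - <<'E'
from h import *
w=bot.camera("wrist")["img"]; t=bot.camera("top")["img"]; s=bot.camera("side")["img"]
r=lambda i:cv2.resize(i,(260,300),interpolation=cv2.INTER_CUBIC)
cv2.imwrite("pics/fin.png",np.hstack([r(w[80:290,100:300]),r(t[140:220,190:270]),r(s[160:320,225:345])]))
print(bot.get_obs()["wrist_force"],bot.get_obs()["grasp_force"])
E
```

```text
[-4.08276439 16.96292586  0.32955508] 8.967454030062072
```

View pics/fin.png

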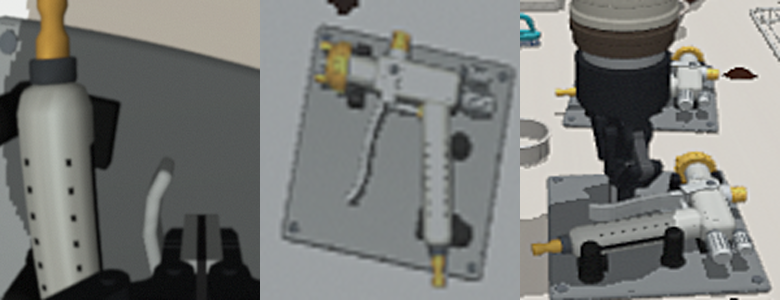

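The right blade is held at its stop, clearly short of the handle, with a steady push of about 17 N. The left trigger is back out and both guns are in place.

```bash
python3 -c "
from workcell import bot
print(bot.job_done())"
```

```text
the job is handed in; nothing more can be done
None
```

Job handed in, with no verdict returned: the left trigger closed right on to its handle and is let back out, and the right trigger stops short of its handle and is held on its stop with about 17 N.

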